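# Take the clamped canister off the bench shaker

### The job

Free the steel canister from the stopped bench shaker: its clamp knob has a left-hand thread, so turn it clockwise until the tongue is clear of the canister's foot. Then lift the canister off by its handle, keep it upright, and stand it gently, wholly on the round rubber mat beside the shaker, not letting go before it stands there. Do not knock the splash guard or disturb the slide tray, flask and jar.

Things in the scene. Friction and masses are not known exactly. Their poses are not given: they have to be found in the camera images.
- seat (a point): Centre of the top of the shaker's round dark seat, 56 mm above the bench; z up, x away from the clamp knob, y left. Fixed white shaker: x -175 to +115, y -115 to +85 mm from here, deck 50 mm above the bench. Four pins 6 mm high, 55 mm out, 60 and 120 degrees either side of x, keep the canister in place: raise it over 8 mm, then take it out along +y (the open side).
- tongue_tip (a point): Tip of the steel clamp tongue, 20 mm wide, 63.5 to 70.5 mm above the bench; axes as the seat's. At knob angle 0 it reaches 6.5 mm over the canister's foot flange, 1.5 mm above it; it draws back along -x by 4 mm per rad of the knob. It comes out of the knob's pedestal: seat x -160 to -90, y +-35 mm, top 80 mm above the bench.
- guard: Clear splash guard, fixed; origin on the bench under the seat centre, axes as the seat's. Level plate, underside 276 mm above the bench, 5 mm thick, x -45 to 80, y -115 to 0 mm, on two 12 mm posts at y -100, x -33 and 68. A vertical gripper at the canister's handle would hit it: tilt the tool about 40 degrees, its fingers pointing down and to -y, its back leaning to the open side (+y).
- clamp_knob_grip (a point): Grip point of the black clamp knob, on its vertical axis, 125 mm from the seat centre along seat -x and 117 mm above the bench. The grip is a bar 42 mm long, 14 mm thick, 92 to 124 mm above the bench, on a 44 mm disc; this point turns with the knob, its x axis runs along the bar.
- clamp_knob (a joint): Angle of the clamp knob, rad: 0 clamped, bar along the seat's x axis; it grows clockwise seen from above, to a stop at 2.5 (fully loose), and stays where it is left (0.12 N m of friction). The tongue is just clear at about 1.65, well clear from 1.8 on. It takes more than one grasp: regrasp.
- canister_center (a point): Centre of the upright steel canister (0.35 to 0.6 kg), 50 mm above its underside; z up, y along its handle bar. Body 84 mm in diameter, foot flange 100 mm in diameter and 6 mm thick, fixed lid 90 mm in diameter, lid top 98 mm above the underside. Centre of mass near its axis.
- canister_handle (a point): Middle of the canister's handle bar, on its axis, 135 mm above its underside. The straight level bar runs along the canister's y: 66 mm long, 10 mm thick across, 8 mm high, on a post at each end (30 mm from the middle), with 33 mm free under it. Turned up to 0.2 rad from the seat's y.
- mat_top (a point): Centre of the top face of the flat round black rubber mat, 160 mm in diameter, 4 mm thick, fixed on the bench on the shaker's open (+y) side, 180 to 260 mm from the seat centre, the slide tray next to it.
- slide_tray: Loose white slide tray with dividers, 150 x 110 x 28 mm, on the shaker's +y side, next to the mat; origin at the centre of its underside. Leave alone.
- flask: Loose green bottle, 64 mm in diameter, 170 mm high; origin at the centre of its underside. Leave alone.
- jar: Loose white jar, 60 mm in diameter, 80 mm high; origin at the centre of its underside. Leave alone.

How it is judged:
By the outcome, as a careful person would: the job done as asked, in the order asked, and still so for the second after the job is handed in, with the robot touching nothing.
It also fails if it takes over 51 s, if anything falls off the work surface, if the arm or the gripper's body presses on something with over 40 N, if the wrist force passes 120 N, or if a joint passes its speed limit or range.

### The arm

A 7-joint arm with a two-finger parallel gripper is mounted at the origin on the work surface. World frame = base frame: x ahead of the robot, y to its left, z up, the work surface at z = 0. Lengths are in m, angles in rad, forces in N, time in s.
With the tool pointing down it reaches from about 0.425 to 0.875 m from the base axis. Payload 4.7 kg.
Tool frame: the origin (TCP) lies on the centre line of the jaws, within the pads' length; the fingertips stand 19 mm ahead of it and the grasp point (between the pads) is the TCP; x points along the fingers, z is the direction in which the jaws open and shut, and the axes are right-handed (so a half turn about x gives the same grasp; the last joint's range is limited). The gripper opens to 87 mm and grips with 3 to 60 N. Pads are 19 mm wide; open, the fingers measure 117 mm over their backs; the gripper's body (75 mm by 190 mm) begins 51 mm behind the grasp point.
Start: joints at [-1.174, 0.321, -0.07, 1.45, 0.023, 1.371, -0.057], TCP at [0.243, 0.603, 0.242] pointing down, gripper open.
Joint ranges: [-2.86, 2.86], [-0.3, 2.09], [-1.38, 1.24], [0.06, 2.45], [-1.56, 4.7], [0.09, 2.05], [-2.69, 2.69]. Speed limits (rad/s): [2.57, 2.57, 3.14, 3.14, 3.14, 3.14, 3.14].

### API

Orientations are given as a rotation vector (axis times angle).
In Python, from bench import get_state, get_image, camera_info, close_job gives the robot as it stands.
- The arm moves only by the tool jog_arm, never from a script. Its argument "targets" is a list of rows, each a list of 7 numbers: the turn, a rotation vector about the tool's x, y, z in degrees, then the shift along the tool's x, y, z in cm, then the finger opening in cm, from 0 to 8.7. In form: [[wx, wy, wz, tx, ty, tz, jaw], ...]. A call has 1 to 10 rows; each row shifts and turns the commanded pose from where the row before left it, along the tool's axes as they then stand; what a row does not reach is not made up. A row lasts 1/8 s, in which the tool goes at most 62.5 mm and 10.7 degrees, less where a joint would pass 70% of its speed; a pose out of reach is approached as far as the arm can. A call is refused whole if a number of a shift passes 6.25 or a number of a turn 10.7, either way. A call with a gripper value outside its range is refused whole. The fingers move at their own pace and stop on an object; "squeeze" is the grip in N (left out, the last holds). Time passes only in rows, so rows that do not move let the fingers close. It gives the time, the measured TCP pose, the force and the opening at its end, in the units of the state.
- get_state(): the state, without advancing time (a new reading comes with each control period).
- get_image(name): name is "scene" or "top"; returns (picture, depth): 384x512x3 uint8, red, green, blue; 384x512 float32, m along the optical axis (not along the pixel's ray), 0 where there is no reading.
- camera_info(name): a dict with "intrinsics" (3x3 intrinsics, pixels), "k1" (the pictures are not rectified: a ray, as slopes to the right and down, at radius r is drawn at 1 + k1 r^2 times it, then the intrinsics apply), "world_from_camera" (4x4, takes a point from camera to world coordinates). Camera axes: x right, y up, looking along -z (the intrinsics and any distortion apply to the point x, -y, -z); pixel columns grow to the right and rows downward; lengths in m; the calibration is good to about 2 mm. A picture is of the moment at which its call begins. camera_info takes no time and is no camera call.
- close_job(): hands the job in, once; it reports no verdict.
The state is a dict: "time": time; "joint_positions": joint angles; "qd": joint speeds; "joint_torque": joint torques, N m; "position": TCP position; "tool_rot": TCP orientation; "ft_force": force on the tool from outside, world axes, zero at the start; "torque": the same for the moment, N m; "grip_width": opening from 0.0 (shut) to 1.0 (fully open).
Only numpy, scipy, OpenCV 4.12 (cv2) and the standard library are available. Lean on these libraries where they do the work, as an engineer would, in place of code of your own. Each camera call takes 0.05 s, during which the arm holds its last target.

## Working session

There is one attempt and no reset: what is moved stays moved. The work goes in short steps, Python scripts to look and compute and a tool call to move; the robot and the scene stay as the last step left them, time stands still between calls to the robot, and variables do not carry over. Pictures are saved under pics/ and viewed, and the job is handed in when it is done.

Besides the shell and the picture viewer there is one more tool, called after ">>>" as name(argument=value, ...) on one line, values as JSON. jog_arm: Moves the arm, as the interface text tells. Its arguments: {"type":"object","properties":{"targets":{"type":"array"},"squeeze":{"type":"number"}},"required":["targets"]}

```bash
ls; mkdir -p pics; python3 - <<'E'
from bench import *
import cv2,numpy as np
s=get_state();print({k:np.round(v,3) for k,v in s.items()})
for n in("scene","top"):
    im,d=get_image(n);ci=camera_info(n);print(n,ci)
    cv2.imwrite(f"pics/{n}0.png",im[:,:,::-1]);np.savez(f"{n}0.npz",im=im,d=d)
E
```

```text
pics
{'time': np.float64(0.0), 'joint_positions': array([-1.174,  0.322, -0.07 ,  1.452,  0.023,  1.371, -0.057]), 'qd': array([ 0.001,  0.002,  0.   , -0.003, -0.001,  0.001, -0.   ]), 'joint_torque': array([-0.0000e+00, -4.9130e+01, -4.0400e-01, -3.1252e+01, -6.4000e-02,
        4.4000e-02,  0.0000e+00]), 'position': array([0.243, 0.602, 0.24 ]), 'tool_rot': array([-0.924,  1.368,  0.922]), 'ft_force': array([ 0.49 , -0.559,  0.298]), 'torque': array([-0.01 ,  0.025, -0.031]), 'grip_width': np.float64(0.999)}
scene {'intrinsics': array([[490.81966169,   0.        , 253.21726868],
       [  0.        , 490.81966169, 195.86829295],
       [  0.        ,   0.        ,   1.        ]]), 'k1': 0.06308141151231624, 'world_from_camera': array([[-0.69456739,  0.67970218, -0.23575639,  0.31887747],
       [-0.71941383, -0.65823306,  0.22174984,  0.14858908],
       [-0.0044588 ,  0.32362662,  0.94617437,  1.16278242],
       [ 0.        ,  0.        ,  0.        ,  1.        ]])}
top {'intrinsics': array([[358.72942833,   0.        , 256.48286638],
       [  0.        , 358.72942833, 190.31055302],
       [  0.        ,   0.        ,   1.        ]]), 'k1': -0.09962847797783513, 'world_from_camera': array([[-0.00123839,  0.99175955, -0.12810726,  0.46718084],
       [-0.99991993, -0.00284138, -0.01233088, -0.09164886],
       [-0.01259327,  0.12808173,  0.99168366,  0.84178847],
       [ 0.        ,  0.        ,  0.        ,  1.        ]])}
```

View pics/scene0.png

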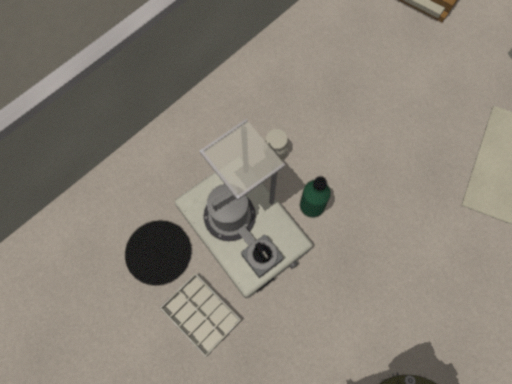

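View pics/top0.png

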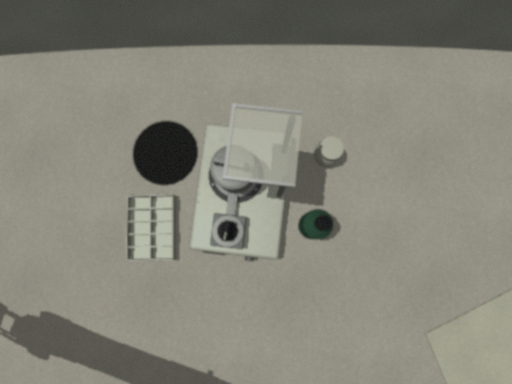

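```bash
cat > h.py <<'E'
import numpy as np,cv2
from bench import *
def ray(n,px):
    ci=camera_info(n);p=np.asarray(px,float).reshape(-1,1,2)
    u=cv2.undistortPoints(p,ci["intrinsics"],np.array([ci["k1"],0,0,0.])).reshape(-1,2)
    d=np.c_[u[:,0],-u[:,1],-np.ones(len(u))]
    T=ci["world_from_camera"];return T[:3,3],d@T[:3,:3].T
def onplane(n,px,z):
    o,d=ray(n,px);return o+d*((z-o[2])/d[:,2])[:,None]
def cloud(n,D):
    h,w=D.shape;v,u=np.mgrid[:h,:w]
    o,d=ray(n,np.c_[u.ravel(),v.ravel()]);P=o+d*D.reshape(-1,1)
    P[D.ravel()<=0]=np.nan;return P.reshape(h,w,3)
def proj(n,P):
    ci=camera_info(n);T=np.linalg.inv(ci["world_from_camera"]);Q=np.atleast_2d(P)@T[:3,:3].T+T[:3,3]
    Q=Q*[1,-1,-1];return cv2.projectPoints(Q,np.zeros(3),np.zeros(3),ci["intrinsics"],np.array([ci["k1"],0,0,0.]))[0].reshape(-1,2)
E
python3 - <<'E'
from h import *
for n,(x0,y0,x1,y1) in dict(scene=(110,110,350,300),top=(110,90,350,270)).items():
    f=np.load(n+"0.npz");im=f["im"][y0:y1,x0:x1,::-1]
    cv2.imwrite(f"pics/{n}0c.png",cv2.resize(im,None,fx=3.3,fy=3.15,interpolation=cv2.INTER_CUBIC))
    P=cloud(n,f["d"])
    if n=="top": 
        for p in [(165,153),(228,231),(235,172),(220,215),(240,240),(150,230),(60,60),(265,235),(332,145)]: print(p,P[p[1],p[0]])
    else:
        for p in [(158,252),(262,253),(228,205),(60,350),(215,310)]: print(p,P[p[1],p[0]])
# mat
for n in("top","scene"):
    im=np.load(n+"0.npz")["im"];g=im.max(2);m=(g<45).astype(np.uint8)
    k,l,st,c=cv2.connectedComponentsWithStats(m)
    for i in range(1,k):
        if st[i,4]>60 : print(n,st[i],c[i])
E
```

```text
(158, 252) [0.66383558 0.13964138 0.00476608]
(262, 253) [ 0.47135101 -0.01843545  0.12308804]
(228, 205) [ 0.59324885 -0.03434956  0.15350682]
(60, 350) [0.64639663 0.43817999 0.00240643]
(215, 310) [0.46823567 0.13338303 0.00927654]
(165, 153) [6.67659616e-01 1.40432362e-01 5.94348319e-04]
(228, 231) [ 0.47821882 -0.02598192  0.12582943]
(235, 172) [ 0.5689516  -0.05061618  0.28159673]
(220, 215) [ 0.51291069 -0.00429322  0.07859383]
(240, 240) [ 0.46005446 -0.04757745  0.08520042]
(150, 230) [0.48156377 0.16345363 0.02369292]
(60, 60) [0.92231541 0.43455538 0.00192945]
(265, 235) [ 0.47058399 -0.10037086  0.04929256]
(332, 145) [ 0.66423876 -0.24674192  0.08261756]
top [ 134  122   62   62 2988] [164.87215529 152.62583668]
top [315 215  17  17 208] [323.25480769 222.83653846]
top [220 222  17  18 204] [228.56372549 229.76470588]
scene [313 178  15  13 147] [319.57142857 184.11564626]
scene [ 126  222   65   62 3163] [157.74675941 252.47107177]
scene [254 243  17  19 214] [261.35981308 252.6588785 ]
```

View pics/scene0c.png

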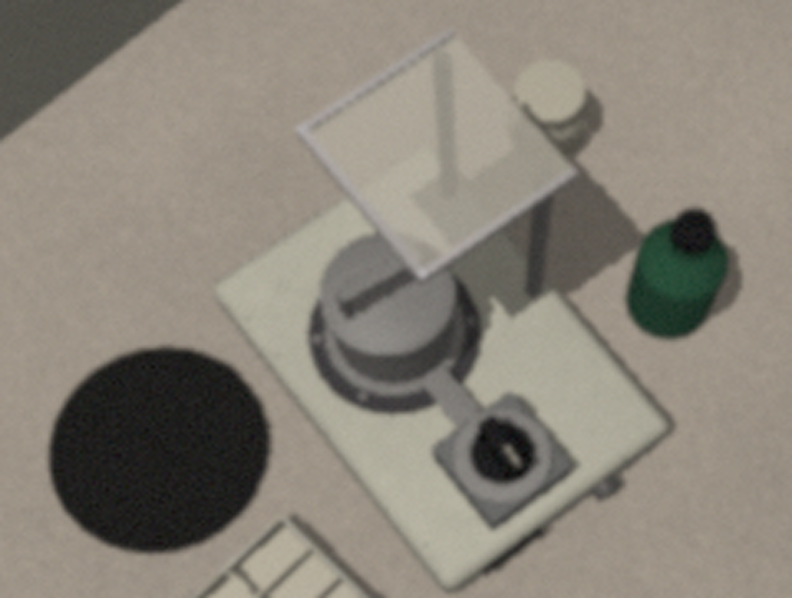

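View pics/top0c.png

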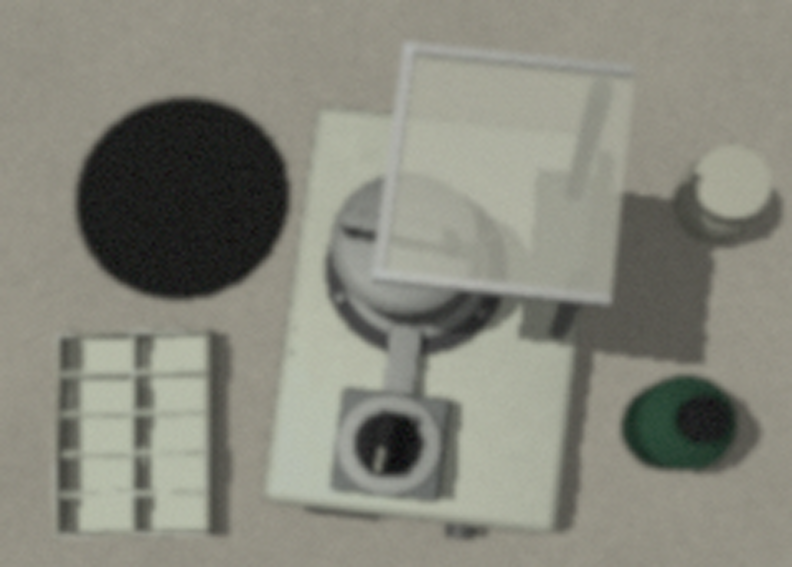

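```bash
python3 - <<'E'
from h import *
print("mat top",onplane("top",[(164.87,152.63)],.004),"scene",onplane("scene",[(157.75,252.47)],.004))
print("deck top cam",onplane("top",[(207,125),(191.3,247),(278,258)],.05))
print("deck scene",onplane("scene",[(175.2,202),(314,245),(246.4,297)],.05))
def br(pa,pb):
    oa,da=ray("top",[pa]);ob,db=ray("scene",[pb])
    A=np.c_[da[0],-db[0]];s=np.linalg.lstsq(A,ob-oa,rcond=None)[0]
    a=oa+s[0]*da[0];b=ob+s[1]*db[0];return (a+b)/2,np.linalg.norm(a-b)
print("knob centroid tri",br((228.56,229.76),(261.36,252.66)))
for z in(.092,.124):print("knob",z,onplane("top",[(228.56,229.76)],z),onplane("scene",[(261.36,252.66)],z))
# bar end feature light slot: scene crop (512,457), top crop(380,457)
print("bar light",br((110+380/3.3,90+457/3.15),(110+512/3.3,110+457/3.15)))
# guard corners
print("guard",br((110+408/3.3,90+45/3.15),(110+450/3.3,110+37/3.15))) 
g=lambda n,x,y:(110+x/3.3,(90 if n=="top" else 110)+y/3.15)
for a,b in [((408,45),(300,130)),((378,275),(422,273)),((610,300),(575,175))]:
    print(br(g("top",*a),g("scene",*b)))
# handle near end
print("handle end",br(g("top",345,232),g("scene",345,308)))
# body/lid/tray from depth
for n in("top","scene"):
    f=np.load(n+"0.npz");P=cloud(n,f["d"]);np.save(n+"P.npy",P)
    for lo,hi in((.045,.056),(.078,.086),(.088,.096),(.12,.13),(.15,.16),(.186,.2)):
        m=(P[...,2]>lo)&(P[...,2]<hi)&(P[...,0]<.8)&(abs(P[...,1]+.05)<.15)&(P[...,0]>.38)
        if m.sum()>3:
            Q=P[m];print(n,lo,m.sum(),Q.mean(0).round(4),Q.min(0).round(3)[:2],Q.max(0).round(3)[:2])
E
```

```text
mat top [[0.66776632 0.13984602 0.004     ]] scene [[0.66360537 0.14080351 0.004     ]]
deck top cam [[ 0.72097455  0.03161954  0.05      ]
 [ 0.44419417  0.06168466  0.05      ]
 [ 0.42057545 -0.12851982  0.05      ]]
deck scene [[ 0.71442184  0.03213197  0.05      ]
 [ 0.41201703 -0.12977378  0.05      ]
 [ 0.43503454  0.06450049  0.05      ]]
knob centroid tri (array([ 0.48019287, -0.02383718,  0.08231379]), np.float64(0.0029382196998292698))
knob 0.092 [[ 0.48131515 -0.02403034  0.092     ]] [[ 0.47744261 -0.02294453  0.092     ]]
knob 0.124 [[ 0.48071192 -0.02691621  0.124     ]] [[ 0.47270394 -0.0178183   0.124     ]]
bar light (array([ 0.46752423, -0.02045502,  0.11279348]), np.float64(0.006007452671353264))
guard (array([ 0.57138672, -0.06828367,  0.5404216 ]), np.float64(0.020855347104600228))
(array([ 0.67782111, -0.04792033,  0.28416307]), np.float64(0.005304044509723043))
(array([ 0.5584325 , -0.03490099,  0.2843001 ]), np.float64(0.0033335931613530066))
(array([ 0.54693325, -0.14750085,  0.2686484 ]), np.float64(0.005151743937514026))
handle end (array([ 0.60236925, -0.0
[... 213 characters left out ...]
 [ 0.4847 -0.034   0.0929] [ 0.45  -0.191] [0.578 0.009]
top 0.12 228 [ 0.4849 -0.0846  0.1243] [ 0.458 -0.2  ] [ 0.569 -0.012]
top 0.15 521 [ 0.5893 -0.021   0.1535] [ 0.481 -0.2  ] [0.645 0.008]
top 0.186 75 [ 0.6041 -0.0214  0.1946] [ 0.553 -0.136] [ 0.614 -0.003]
scene 0.045 5621 [ 0.5447 -0.0381  0.0506] [ 0.415 -0.2  ] [0.72  0.065]
scene 0.078 423 [ 0.4803 -0.034   0.0823] [ 0.438 -0.199] [0.606 0.016]
scene 0.088 255 [ 0.488  -0.0384  0.0917] [ 0.445 -0.2  ] [0.613 0.01 ]
scene 0.12 234 [ 0.4971 -0.0741  0.1244] [ 0.455 -0.2  ] [0.595 0.003]
scene 0.15 930 [ 0.5945 -0.0336  0.1541] [ 0.483 -0.2  ] [0.644 0.006]
scene 0.186 134 [ 0.5966 -0.0378  0.1944] [ 0.549 -0.136] [ 0.611 -0.005]
```

```bash
python3 - <<'E'
from h import *
for n in("top","scene"):
    P=np.load(n+"P.npy");x,y,z=P[...,0],P[...,1],P[...,2]
    D=P[(abs(z-.05)<.008)&(x>.38)&(x<.75)&(abs(y)<.16)]
    # left edge
    xs=np.arange(.46,.70,.01);e=[D[abs(D[:,0]-a)<.005][:,1].max() for a in xs]
    pl=np.polyfit(xs,e,1);r=np.std(np.polyval(pl,xs)-e)
    ys=np.arange(-.11,.04,.01);f=[D[abs(D[:,1]-a)<.005][:,0].min() for a in ys]
    pf=np.polyfit(ys,f,1)
    print(n,"left yaw deg",np.degrees(np.arctan(pl[0])),r,"front yaw",-np.degrees(np.arctan(pf[0])))
    th=np.arctan(pl[0]);X=np.array([np.cos(th),np.sin(th)]);Y=np.array([-X[1],X[0]])
    ey=np.mean(np.c_[xs,e]@Y);ex=np.mean(np.c_[f,ys]@X);s=X*(ex+.175)+Y*(ey-.085)
    print(" seat by deck",s, "knob",s-.125*X)
    near=lambda c,r:np.hypot(x-c[0],y-c[1])<r
    B=P[(z>.117)&(z<.13)&near((.478,-.024),.04)];
    c,(w,h),a=cv2.minAreaRect(B[:,:2].astype(np.float32));print(" bar",len(B),B.mean(0),c,w,h,a)
    L=P[(abs(z-.154)<.006)&near((.6,-.035),.07)];c,r=cv2.minEnclosingCircle(L[:,:2].astype(np.float32));print(" lid",len(L),c,r,L.mean(0))
    H=P[(z>.183)&(z<.205)&near((.6,-.035),.06)];c,(w,h),a=cv2.minAreaRect(H[:,:2].astype(np.float32));print(" handle",len(H),H.mean(0),c,w,h,a)
    vx=cv2.fitLine(H[:,:2].astype(np.float32),cv2.DIST_HUBER,0,.01,.01).ravel();print(vx,np.degrees(np.arctan2(vx[1],vx[0])))
    T=P[(z>.015)&(z<.035)&(y>.08)&(y<.26)&(x<.58)&(x>.38)];print(" tray",cv2.minAreaRect(T[:,:2].astype(np.float32)))
    G=P[(z>.27)&(z<.29)&(x>.5)&(x<.75)&(y<0)];print(" guard",len(G),G.min(0),G.max(0))
    M=P[(x>.57)&(x<.76)&(y>.07)&(y<.24)]
E
```

```text
top left yaw deg -6.758201259169071 0.00082628628598023 front yaw -7.095548373980822
 seat by deck [ 0.60314054 -0.03613231] knob [ 0.47900909 -0.02142237]
 bar 145 [ 0.4791553  -0.02113111  0.12397175] (0.4792509078979492, -0.0210060253739357) 0.014127586968243122 0.0415545329451561 80.05206298828125
 lid 538 (0.6033287048339844, -0.03538573533296585) 0.045161277055740356 [ 0.59044678 -0.0183443   0.15328372]
 handle 71 [ 0.60760393 -0.01347271  0.19480025] (0.6079894304275513, -0.013645877130329609) 0.022104987874627113 0.010260602459311485 80.59932708740234
[ 0.16814274  0.98576266  0.6076039  -0.01347271] 80.320145
 tray ((0.4885668456554413, 0.16392439603805542), (0.1500580906867981, 0.11137951165437698), 1.9619230031967163)
 guard 5540 [ 0.54550681 -0.1588821   0.27378692] [ 0.6837727  -0.03023835  0.28604626]
scene left yaw deg -6.98773058216105 0.000527091531767468 front yaw -5.253061175055515
 seat by deck [ 0.5995409  -0.03828566] knob [ 0.47546937 -0.02307857]
 bar 131 [ 0.47555288 -0.02289094  0.12387827] (0.47612178325653076, -0.023498324677348137) 0.014176438562572002 0.042211804538965225 79.25021362304688
 lid 955 (0.6001120209693909, -0.03756200894713402) 0.045116934925317764 [ 0.59542917 -0.03170612  0.15384095]
 handle 124 [ 0.60136929 -0.02749582  0.19428587] (0.6017998456954956, -0.028596531599760056) 0.04704819247126579 0.011316310614347458 77.4720687866211
[ 0.19548413  0.9807069   0.59975505 -0.03197778] 78.72699
 tray ((0.48445773124694824, 0.16321733593940735), (0.1512497067451477, 0.11038798093795776), 1.2490626573562622)
 guard 3585 [ 0.54205012 -0.16023321  0.27295338] [ 0.67969344 -0.03278007  0.28835384]
```

```bash
cat >> h.py <<'E'
from scipy.spatial.transform import Rotation as Ro
SEAT=np.array([.6013,-.0372]);YAW=np.radians(-6.9);KNOB=np.array([.4773,-.0222]);CAN=np.array([.6017,-.0365]);MAT=np.array([.6657,.1403])
def pose():
    s=get_state();return np.array(s["position"]),Ro.from_rotvec(s["tool_rot"]),s
E
python3 - <<'E'
from h import *
p,R,s=pose();print(R.as_matrix().round(3));d=np.array([.477,-.022,.25])-p;print("tool shift",R.inv().apply(d))
E
```

```text
[[-0.001 -0.928  0.374]
 [-0.002  0.374  0.928]
 [-1.    -0.    -0.002]]
tool shift [-0.00854024 -0.45062667 -0.49181872]
```

>>> jog_arm(targets=[[0, 0, 0, -0.5, -3.0, -3.2, 8.7], [0, 0, 0, -0.5, -3.0, -3.2, 8.7], [0, 0, 0, -0.5, -3.0, -3.2, 8.7], [0, 0, 0, -0.5, -3.0, -3.2, 8.7], [0, 0, 0, -0.5, -3.0, -3.2, 8.7], [0, 0, 0, -0.5, -3.0, -3.2, 8.7], [0, 0, 0, -0.5, -3.0, -3.2, 8.7], [0, 0, 0, -0.5, -3.0, -3.2, 8.7]])

```text
time: 1.1
position: [0.37, 0.2743, 0.2814]
tool_rot: [-0.923, 1.367, 0.923]
ft_force: [0.1, 0.9, 0.0]
grip_width: 0.999
```

```bash
python3 - <<'E'
from h import *
p,R,s=pose();print(p,R.as_matrix().round(3),s["time"],s["joint_positions"].round(3))
a=[]
for n in("scene","top"):
    im,d=get_image(n);a.append(im[:,:,::-1]);np.savez(n+"1.npz",im=im,d=d)
cv2.imwrite("pics/g1.png",cv2.resize(np.vstack(a),None,fx=.78,fy=.78,interpolation=cv2.INTER_AREA))
E
```

```text
[0.37004791 0.27425308 0.28143263] [[-0.    -0.928  0.373]
 [-0.     0.373  0.928]
 [-1.     0.    -0.   ]] 1.1 [-0.859 -0.106  0.151  1.839  0.016  1.408  0.477]
```

View pics/g1.png

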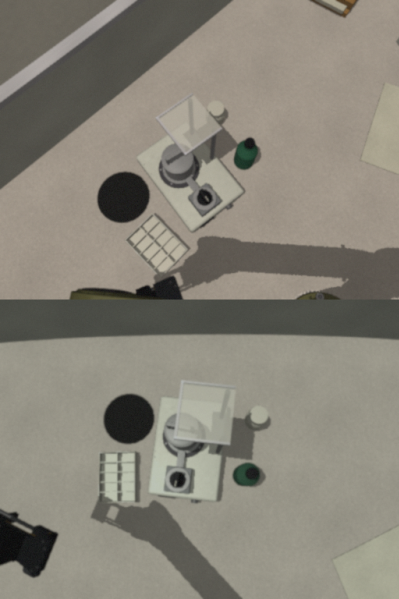

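>>> jog_arm(targets=[[0, 0, 0, -0.4, -2.8, -3.3, 8.7], [0, 0, 0, -0.4, -2.8, -3.3, 8.7], [0, 0, 0, -0.4, -2.8, -3.3, 8.7], [0, 0, 0, -0.4, -2.8, -3.3, 8.7], [-7, 0, 0, 0, 0, 0, 8.7], [-7, 0, 0, 0, 0, 0, 8.7]])

```text
time: 1.95
position: [0.4243, 0.1117, 0.2973]
tool_rot: [-1.109, 1.27, 1.11]
ft_force: [0.0, 0.4, 0.0]
grip_width: 1.0
```

```bash
python3 - <<'E'
from h import *
p,R,s=pose();print(p,R.as_matrix().round(3),s["time"],s["joint_positions"].round(3))
a=[]
for n in("scene","top"):
    im,d=get_image(n);a.append(im[:,:,::-1]);np.savez(n+"2.npz",im=im,d=d)
cv2.imwrite("pics/g2.png",cv2.resize(np.vstack(a),None,fx=.78,fy=.78,interpolation=cv2.INTER_AREA))
E
```

```text
[0.42433877 0.11166686 0.29734142] [[-0.    -0.991  0.135]
 [ 0.     0.135  0.991]
 [-1.     0.     0.   ]] 1.95 [-0.739 -0.182  0.37   1.862  0.065  1.45   1.053]
```

View pics/g2.png

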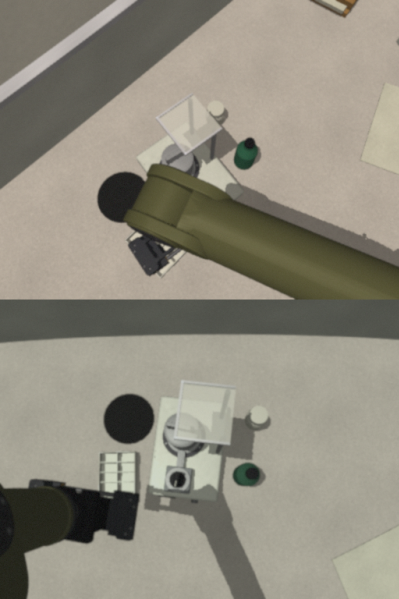

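```bash
python3 - <<'E'
from h import *
im=np.load("top2.npz")["im"][:,:,::-1];s=np.load("scene2.npz")["im"][:,:,::-1]
a=cv2.resize(im[200:330,0:200],(600,390),interpolation=2)
cv2.imwrite("pics/g2c.png",a)
p,R,_=pose()
for n in("top","scene"):
    P=cloud(n,np.load(n+"2.npz")["d"]);Q=P[(P[...,2]>.24)&(P[...,2]<.7)&(np.hypot(P[...,0]-p[0],P[...,1]-p[1])<.16)]
    q=R.inv().apply(Q-p)
    for lo in np.arange(-.40,.03,.02):
        m=(q[:,0]>lo)&(q[:,0]<=lo+.02)
        if m.sum()>8:print(n,round(lo,3),m.sum(),np.percentile(q[m],2,0)[1:].round(3),np.percentile(q[m],98,0)[1:].round(3))
E
```

```text
top -0.36 936 [-0.01  -0.068] [ 0.034 -0.049]
top -0.34 2363 [-0.037 -0.069] [ 0.036 -0.032]
top -0.32 647 [-0.042 -0.062] [ 0.023 -0.023]
top -0.3 904 [-0.036 -0.036] [ 0.011 -0.009]
top -0.28 1152 [-0.037 -0.036] [ 0.021 -0.003]
top -0.26 988 [-0.037 -0.036] [ 0.025 -0.002]
top -0.24 825 [-0.037 -0.036] [ 0.025 -0.004]
top -0.22 778 [-0.037 -0.036] [ 0.026 -0.001]
top -0.2 769 [-0.039 -0.038] [0.03  0.005]
top -0.18 421 [-0.039 -0.037] [0.027 0.002]
top -0.16 1614 [-0.038 -0.05 ] [ 0.034 -0.01 ]
top -0.14 292 [-0.023 -0.05 ] [ 0.019 -0.03 ]
top -0.12 241 [-0.026 -0.05 ] [ 0.02  -0.037]
top -0.1 2300 [-0.038 -0.094] [0.032 0.089]
top -0.08 544 [-0.04  -0.077] [0.034 0.074]
top -0.06 16 [-0.04  -0.083] [-0.034  0.061]
scene -0.4 12205 [-0.029 -0.093] [0.141 0.039]
scene -0.38 1416 [-0.048 -0.086] [0.147 0.052]
scene -0.36 146 [-0.047 -0.007] [0.094 0.055]
scene -0.34 44 [ 0.025 -0.   ] [0.084 0.04 ]
scene -0.1 1189 [-0.033  0.03 ] [0.037 0.092]
scene -0.08 541 [-0.032  0.017] [0.039 0.072]
scene -0.06 18 [-0.008  0.046] [0.039 0.084]
scene -0.04 44 [-0.006  0.041] [0.012 0.047]
```

View pics/g2c.png

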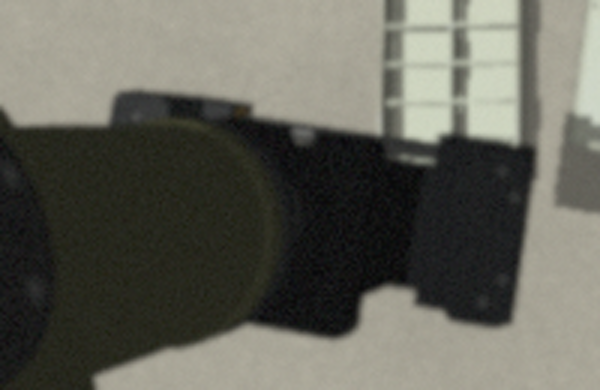

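>>> jog_arm(targets=[[0, 0, 0, 1.2, -1.75, -3.15, 8.7], [0, 0, 0, 1.2, -1.75, -3.15, 8.7], [0, 0, 0, 1.2, -1.75, -3.15, 8.7], [0, 0, 0, 1.2, -1.75, -3.15, 8.7], [0, 0, 0, 0, 0, 0, 8.7], [0, 0, 0, 0, 0, 0, 8.7]])

```text
time: 2.8
position: [0.4762, -0.0217, 0.2494]
tool_rot: [-1.106, 1.272, 1.107]
ft_force: [0.3, 1.1, -0.6]
grip_width: 1.0
```

```bash
python3 - <<'E'
from h import *
p,R,s=pose();print(p,R.as_matrix().round(3),s["time"],s["joint_positions"].round(3))
print(R.inv().apply(np.r_[KNOB,.117]-p))
E
```

```text
[ 0.47624237 -0.02171878  0.24944356] [[-0.    -0.99   0.138]
 [ 0.     0.138  0.99 ]
 [-1.     0.001  0.   ]] 2.8 [-0.62  -0.085  0.582  1.87   0.047  1.343  1.383]
[ 0.1324428  -0.00118525 -0.00038316]
```

>>> jog_arm(targets=[[0, 0, 0, 3.3, 0, 0, 8.7], [0, 0, 0, 3.3, 0, 0, 8.7], [0, 0, 0, 3.3, 0, 0, 6.0], [0, 0, 0, 3.3, 0, 0, 4.0], [0, 0, 0, 0, 0, 0, 2.5], [0, 0, 0, 0, 0, 0, 1.0], [0, 0, 0, 0, 0, 0, 1.0], [0, 0, 0, 0, 0, 0, 1.0]], squeeze=25)

```text
time: 3.8
position: [0.4771, -0.0227, 0.1186]
tool_rot: [-1.107, 1.269, 1.106]
ft_force: [-0.9, 0.5, -0.1]
grip_width: 0.399
```

>>> jog_arm(targets=[[0, 0, 0, 0, 0, 0, 1.0], [0, 0, 0, 0, 0, 0, 1.0], [0, 0, 0, 0, 0, 0, 1.0], [0, 0, 0, 0, 0, 0, 1.0]])

```text
time: 4.3
position: [0.4767, -0.0214, 0.1178]
tool_rot: [-1.106, 1.269, 1.108]
ft_force: [0.3, 5.2, 1.7]
grip_width: 0.16
```

>>> jog_arm(targets=[[5, 0, 0, 0, 0, 0, 1.0], [8, 0, 0, 0, 0, 0, 1.0], [8, 0, 0, 0, 0, 0, 1.0], [8, 0, 0, 0, 0, 0, 1.0], [8, 0, 0, 0, 0, 0, 1.0], [8, 0, 0, 0, 0, 0, 1.0], [8, 0, 0, 0, 0, 0, 1.0]])

```text
time: 5.18
position: [0.4774, -0.0202, 0.1179]
tool_rot: [-0.394, 1.531, 0.398]
ft_force: [2.1, 8.2, -0.7]
grip_width: 0.158
```

```bash
python3 - <<'E'
from h import *
p,R,s=pose();print(p,R.as_matrix().round(3),s["time"],s["joint_positions"].round(3),s["torque"])
E
```

```text
[ 0.47738968 -0.02024008  0.11785873] [[ 0.002 -0.484  0.875]
 [ 0.003  0.875  0.484]
 [-1.     0.001  0.003]] 5.175 [-0.633  0.051  0.643  2.038 -0.039  1.061  0.533] [ 1.63984201 -0.5929883   0.12572919]
```

>>> jog_arm(targets=[[8, 0, 0, 0, 0, 0, 1.0], [8, 0, 0, 0, 0, 0, 1.0], [8, 0, 0, 0, 0, 0, 1.0], [8, 0, 0, 0, 0, 0, 1.0], [8, 0, 0, 0, 0, 0, 1.0], [8, 0, 0, 0, 0, 0, 1.0], [8, 0, 0, 0, 0, 0, 1.0], [8, 0, 0, 0, 0, 0, 1.0]])

```text
time: 6.18
position: [0.479, -0.0204, 0.1179]
tool_rot: [0.482, 1.512, -0.476]
ft_force: [7.2, 7.8, -6.6]
grip_width: 0.158
```

```bash
python3 - <<'E'
from h import *
p,R,s=pose();print(p,R.as_matrix().round(3),s["time"],s["joint_positions"].round(3),s["torque"])
E
```

```text
[ 0.47898266 -0.02037015  0.11789659] [[ 0.006  0.574  0.818]
 [ 0.002  0.818 -0.575]
 [-1.     0.005  0.004]] 6.175 [-0.67   0.052  0.682  2.038 -0.04   1.057 -0.581] [ 1.4212093  -1.60036903  0.14497873]
```

>>> jog_arm(targets=[[8, 0, 0, 0, 0, 0, 1.0], [0, 0, 0, 0, 0, 0, 1.0], [0, 0, 0, 0, 0, 0, 4.5], [0, 0, 0, 0, 0, 0, 4.5], [0, 0, 0, 0, 0, 0, 4.5], [0, 0, 0, -1, 0, 0, 4.5], [0, 0, 0, -2.5, 0, 0, 4.5]])

```text
time: 7.05
position: [0.4755, -0.0232, 0.1526]
tool_rot: [0.585, 1.492, -0.588]
ft_force: [-0.6, -0.2, 0.7]
grip_width: 0.507
```

```bash
python3 - <<'E'
from h import *
p,R,s=pose();print(p,R.as_matrix().round(3),s["time"],s["joint_positions"].round(3),s["torque"])
E
```

```text
[ 0.47547755 -0.02323116  0.15257594] [[-0.002  0.681  0.732]
 [-0.001  0.732 -0.681]
 [-1.    -0.002 -0.001]] 7.05 [-6.840e-01  1.000e-03  6.840e-01  2.002e+00 -0.000e+00  1.141e+00
 -7.490e-01] [-0.11769731  0.08047943 -0.02968532]
```

>>> jog_arm(targets=[[0, 0, 0, 0, 3, -4.1, 4.5], [0, 0, 0, 0, 3, -4.1, 6], [0, 0, 0, -1, 3, -4.1, 8], [0, 0, 0, -5, 0, 0, 8.5], [-8, 0, 0, -4, 0, 0, 8.5], [-8, 0, 0, -4, 0, 0, 8.5], [-8.3, 0, 0, 0, 0, 0, 8.5], [-8.3, 0, 0, 0, 0, 0, 8.5]])

```text
time: 8.05
position: [0.448, 0.1266, 0.294]
tool_rot: [0.139, 1.565, -0.137]
ft_force: [-0.3, 0.6, 0.3]
grip_width: 0.975
```

```bash
python3 - <<'E'
from h import *
p,R,s=pose();print(p,R.as_matrix().round(3),s["time"],s["joint_positions"].round(3))
a=[]
for n in("scene","top"):
    im,d=get_image(n);a.append(im[:,:,::-1]);np.savez(n+"3.npz",im=im,d=d)
cv2.imwrite("pics/g3.png",cv2.resize(np.vstack(a),None,fx=.78,fy=.78,interpolation=cv2.INTER_AREA))
t=a[1][150:250,180:300];cv2.imwrite("pics/g3c.png",cv2.resize(t,None,fx=5,fy=5,interpolation=2))
E
```

```text
[0.44796963 0.12655468 0.29400667] [[ 0.002  0.175  0.985]
 [ 0.001  0.985 -0.175]
 [-1.     0.001  0.002]] 8.05 [-0.9   -0.134  0.52   1.822  0.066  1.434 -0.569]
```

View pics/g3.png

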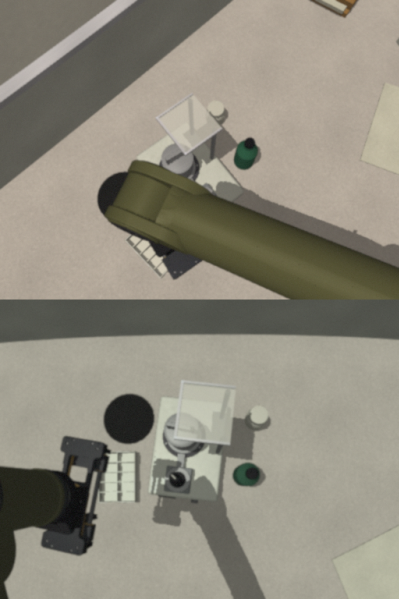

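View pics/g3c.png

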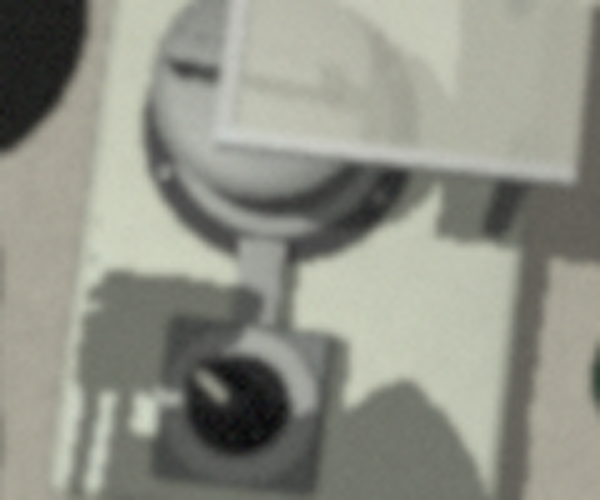

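```bash
python3 - <<'E'
from h import *
S=np.array([.6031,-.0361]);X=np.array([np.cos(YAW),np.sin(YAW)]);Y=np.array([-X[1],X[0]])
for k in("0","3"):
    P=cloud("top",np.load(f"top{k}.npz")["d"])
    a=(P[...,:2]-S)@X;b=(P[...,:2]-S)@Y
    for lim in(.004,):
        m=(abs(b)<lim)&(a>-.09)&(a<-.03)
        o=np.argsort(a[m]);print(k,np.c_[a[m][o]*1000,P[m][o][:,2]*1000].round(1)[-40:].tolist())
P=cloud("top",np.load("top3.npz")["d"]);m=(abs(P[...,2]-.124)<.007)&(np.hypot(P[...,0]-.479,P[...,1]+.021)<.03)
print(m.sum(),cv2.minAreaRect(P[m][:,:2].astype(np.float32)))
E
```

```text
0 [[-40.2, 151.9], [-39.3, 282.7], [-39.0, 282.0], [-39.0, 154.1], [-39.0, 282.7], [-38.8, 150.6], [-38.7, 153.6], [-38.5, 153.8], [-37.9, 284.7], [-37.9, 283.4], [-37.6, 284.3], [-37.2, 155.3], [-36.8, 153.9], [-36.7, 154.7], [-36.4, 154.1], [-36.3, 283.8], [-35.9, 282.3], [-35.5, 281.0], [-35.4, 156.5], [-35.4, 154.8], [-35.2, 156.8], [-34.8, 155.6], [-34.6, 283.0], [-34.5, 154.8], [-34.4, 283.8], [-34.2, 281.6], [-33.2, 154.5], [-33.0, 155.0], [-33.0, 156.4], [-32.9, 283.7], [-32.9, 282.6], [-32.8, 284.0], [-32.2, 152.3], [-31.5, 155.9], [-31.4, 283.9], [-31.1, 283.3], [-31.0, 154.5], [-30.7, 154.0], [-30.7, 282.2], [-30.3, 152.5]]
3 [[-40.5, 152.6], [-40.3, 152.5], [-39.4, 283.2], [-39.3, 283.7], [-39.3, 284.8], [-38.9, 153.7], [-38.8, 151.3], [-38.4, 151.7], [-38.3, 152.1], [-38.0, 284.5], [-38.0, 285.5], [-37.5, 155.9], [-37.5, 283.3], [-37.3, 156.4], [-36.7, 153.6], [-36.5, 153.7], [-36.4, 154.4], [-36.2, 283.0], [-36.0, 284.1], [-36.0, 282.7], [-35.5, 155.7], [-35.0, 153.4], [-34.8, 154.0], [-34.6, 283.9], [-34.6, 282.8], [-34.5, 154.5], [-34.4, 152.4], [-34.3, 283.5], [-33.3, 284.5], [-33.2, 285.3], [-32.9, 152.5], [-32.9, 154.0], [-32.7, 153.9], [-32.5, 154.1], [-31.5, 156.1], [-31.2, 156.0], [-31.2, 282.6], [-31.0, 282.7], [-30.9, 156.7], [-30.8, 154.4]]
149 ((0.479009211063385, -0.021063372492790222), (0.04126064479351044, 0.014032132923603058), 46.544761657714844)
```

>>> jog_arm(targets=[[0, 0, -7, 0, 2, 2.5, 8.5], [0, 0, -7, 0, 0, 4, 8.5], [0, 0, -7, 0, 0, 4, 8.5], [0, 0, -7, 0, 0, 4, 8.5], [0, 0, -7, 0, 0, 0, 8.5], [0, 0, -6, 0, 0, 0, 8.5], [0, 0, 0, 0, 0, 0, 8.5]])

```text
time: 9.02
position: [0.5935, 0.1229, 0.2902]
tool_rot: [-0.43, 1.558, -0.699]
ft_force: [0.0, -0.6, -0.3]
grip_width: 0.978
```

```bash
cat >> h.py <<'E'
HND=np.array([.6035,-.0357,.191])
E
python3 - <<'E'
from h import *
p,R,s=pose();print(p,R.as_matrix().round(3),s["time"],s["joint_positions"].round(3))
x=R.as_matrix()[:,0];print(np.degrees(np.arccos(-x[2])),"to approach",R.inv().apply(HND-.13*x-p),"to handle",R.inv().apply(HND-p))
E
```

```text
[0.59345505 0.12290005 0.29017237] [[-0.118  0.133  0.984]
 [-0.647  0.742 -0.178]
 [-0.754 -0.657 -0.002]] 9.025 [-0.914  0.541  0.564  1.305  0.326  1.757 -0.541]
41.09420825496846 to approach [ 0.04610645 -0.05113615  0.03823152] to handle [ 0.17610645 -0.05113615  0.03823152]
```

>>> jog_arm(targets=[[0, 0, 0, 1.5, -2.5, 1.9, 8.5], [0, 0, 0, 1.5, -2.6, 1.9, 8.5], [0, 0, 0, 1.6, 0, 0, 8.5], [0, 0, 0, 2, 0, 0, 6.5], [0, 0, 0, 0, 0, 0, 5]])

```text
time: 9.65
position: [0.6152, 0.0324, 0.2753]
tool_rot: [-0.425, 1.56, -0.7]
ft_force: [0.4, 0.4, -0.0]
grip_width: 0.832
```

```bash
python3 - <<'E'
from h import *
p,R,s=pose();print(p,R.as_matrix().round(3),s["time"],s["joint_positions"].round(3))
print("to handle",R.inv().apply(HND-p))
a=[]
for n in("scene","top"):
    im,d=get_image(n);a.append(im[:,:,::-1]);np.savez(n+"4.npz",im=im,d=d)
t=a[1][80:270,100:300];cv2.imwrite("pics/g4c.png",cv2.resize(t,None,fx=3,fy=3,interpolation=2))
P=cloud("top",np.load("top4.npz")["d"]);q=R.inv().apply(P.reshape(-1,3)-p)
m=(q[:,0]>-.045)&(q[:,0]<.03)&(abs(q[:,2])<.07)&(abs(q[:,1])<.03)
print(m.sum());Q=P.reshape(-1,3)[m]
for lo in np.arange(-.06,.06,.01):
    k=m&(q[:,2]>lo)&(q[:,2]<lo+.01);
    if k.sum():print(round(lo,2),k.sum(),q[k].min(0).round(3),q[k].max(0).round(3))
E
```

```text
[0.61519108 0.03237554 0.27529081] [[-0.12   0.136  0.983]
 [-0.644  0.743 -0.182]
 [-0.755 -0.655 -0.002]] 9.65 [-0.824  0.514  0.596  1.381  0.361  1.645 -0.459]
to handle [0.10892818 0.0030872  0.00101079]
584
-0.05 110 [-0.041 -0.013 -0.049] [ 0.017  0.011 -0.04 ]
-0.04 132 [-0.04  -0.013 -0.04 ] [ 0.016  0.003 -0.032]
0.03 165 [-0.045 -0.012  0.035] [0.016 0.011 0.04 ]
0.04 173 [-0.044 -0.013  0.04 ] [0.016 0.012 0.05 ]
0.05 4 [-0.04  -0.012  0.05 ] [-0.036 -0.009  0.052]
```

View pics/g4c.png

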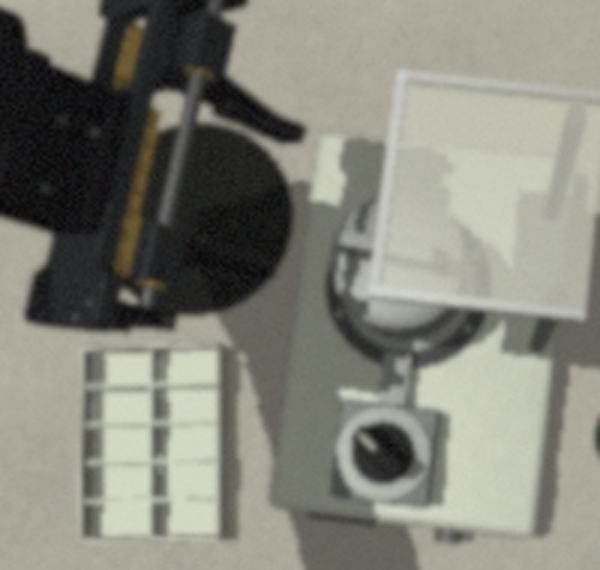

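>>> jog_arm(targets=[[0, 0, 0, 2.8, 0.1, 0.1, 5], [0, 0, 0, 2.7, 0.1, 0, 5], [0, 0, 0, 2.7, 0.1, 0, 4.5], [0, 0, 0, 2.0, 0, 0, 4], [0, 0, 0, 0.7, 0, 0, 3.5], [0, 0, 0, 0, 0, 0, 3]])

```text
time: 10.5
position: [0.6054, -0.0348, 0.1922]
tool_rot: [-0.427, 1.557, -0.699]
ft_force: [0.2, -0.3, 0.1]
grip_width: 0.373
```

```bash
python3 - <<'E'
from h import *
p,R,s=pose();print(p,R.as_matrix().round(3),s["time"],s["joint_positions"].round(3))
print("to handle",R.inv().apply(HND-p))
a=[]
for n in("scene","top"):
    im,d=get_image(n);a.append(im[:,:,::-1]);np.savez(n+"5.npz",im=im,d=d)
t=a[1][110:220,170:300];cv2.imwrite("pics/g5c.png",cv2.resize(t,None,fx=5,fy=5,interpolation=2))
t=a[0][110:300,110:350];cv2.imwrite("pics/g5s.png",cv2.resize(t,None,fx=3,fy=3,interpolation=2))
E
```

```text
[ 0.60536092 -0.03481725  0.19223346] [[-0.117  0.136  0.984]
 [-0.645  0.743 -0.179]
 [-0.755 -0.656  0.   ]] 10.5 [-0.776  0.516  0.606  1.561  0.376  1.442 -0.479]
to handle [ 1.71887376e-03 -9.90712496e-05 -1.67312576e-03]
```

View pics/g5c.png

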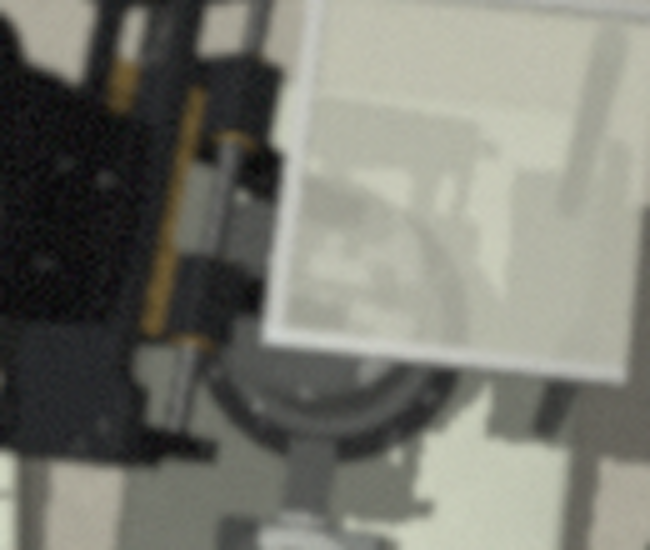

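View pics/g5s.png

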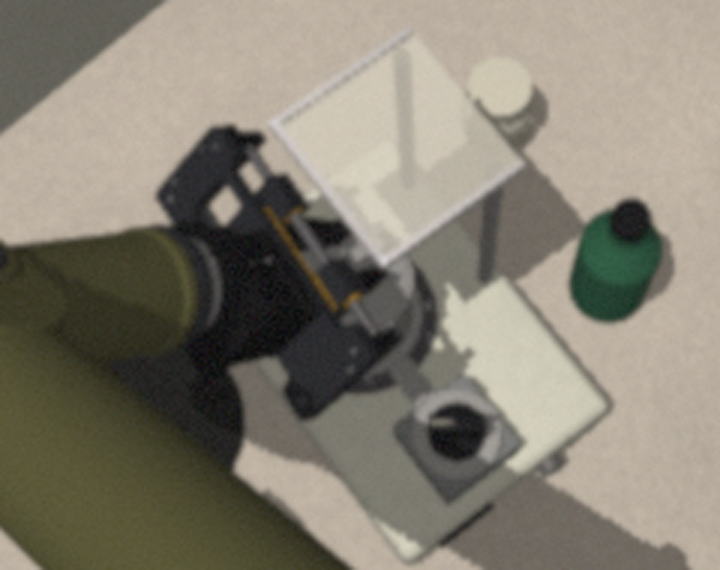

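>>> jog_arm(targets=[[0, 0, 0, 0.2, 0, -0.15, 1.5], [0, 0, 0, 0, 0, 0, 0.6], [0, 0, 0, 0, 0, 0, 0.6], [0, 0, 0, 0, 0, 0, 0.6], [0, 0, 0, 0, 0, 0, 0.6], [0, 0, 0, 0, 0, 0, 0.6]], squeeze=40)

```text
time: 11.35
position: [0.6032, -0.0363, 0.1906]
tool_rot: [-0.427, 1.557, -0.7]
ft_force: [-2.2, -0.0, 0.8]
grip_width: 0.108
```

```bash
python3 - <<'E'
from h import *
p,R,s=pose();print(p,R.as_matrix().round(3),s["time"],s["torque"],s["ft_force"],s["grip_width"]*87)
print("up 1cm",R.inv().apply([0,0,.01]),"seat +y 1cm",R.inv().apply([.0012,.00993,0]))
E
```

```text
[ 0.60321846 -0.03628038  0.19055303] [[-0.118  0.135  0.984]
 [-0.646  0.742 -0.18 ]
 [-0.755 -0.656 -0.   ]] 11.35 [ 0.51199004  0.31320914 -0.3086648 ] [-2.23467712 -0.02239522  0.75226697] 9.359569538395187
up 1cm [-7.54549162e-03 -6.56243456e-03 -2.96426793e-06] seat +y 1cm [-0.00655178  0.00753352 -0.00060432]
```

>>> jog_arm(targets=[[0, 0, 0, -0.25, -0.22, 0, 0.6], [0, 0, 0, -0.4, -0.35, 0, 0.6], [0, 0, 0, -0.4, -0.35, 0, 0.6], [0, 0, 0, 0, 0, 0, 0.6]])

```text
time: 11.85
position: [0.6038, -0.0361, 0.2049]
tool_rot: [-0.426, 1.556, -0.699]
ft_force: [-0.8, -0.5, -5.6]
grip_width: 0.105
```

```bash
python3 - <<'E'
from h import *
p,R,s=pose();print(p,R.as_matrix().round(3),s["time"],s["torque"],s["ft_force"],s["grip_width"]*87)
im,d=get_image("scene");cv2.imwrite("pics/g6s.png",cv2.resize(im[110:300,110:350,::-1],None,fx=3,fy=3,interpolation=2))
E
```

```text
[ 0.60379906 -0.03610207  0.20492882] [[-0.117  0.136  0.984]
 [-0.645  0.743 -0.179]
 [-0.755 -0.655  0.001]] 11.85 [ 1.32549849 -0.24888945  0.03148303] [-0.84735201 -0.45485451 -5.55379532] 9.095863605062963
```

View pics/g6s.png

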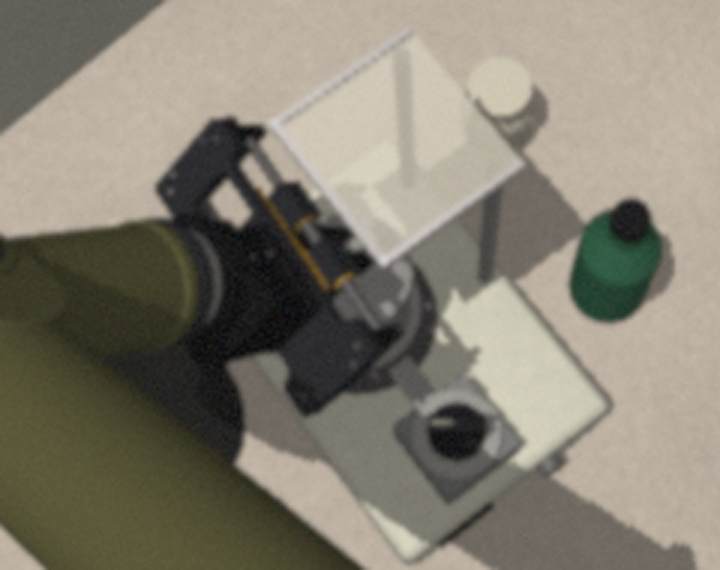

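>>> jog_arm(targets=[[0, 0, 0, -0.4, 0.45, 0, 0.6], [0, 0, 0, -0.8, 0.9, -0.1, 0.6], [0, 0, 0, -1.1, 1.25, -0.1, 0.6], [0, 0, 0, -1.2, 1.35, -0.1, 0.6], [0, 0, 0, -1.2, 1.35, -0.1, 0.6], [0, 0, 0, -0.8, 0.9, -0.1, 0.6]])

```text
time: 12.65
position: [0.6137, 0.0485, 0.205]
tool_rot: [-0.428, 1.557, -0.697]
ft_force: [1.4, 0.1, -5.2]
grip_width: 0.106
```

```bash
python3 - <<'E'
from h import *
p,R,s=pose();print(p,R.as_matrix().round(3),s["time"],s["torque"],s["ft_force"],s["grip_width"]*87)
print(R.inv().apply(np.r_[.667,.140,p[2]]-p))
im,d=get_image("top");cv2.imwrite("pics/g7.png",cv2.resize(im[80:270,100:300,::-1],None,fx=3,fy=3,interpolation=2))
E
```

```text
[0.61366049 0.0485265  0.20495992] [[-0.116  0.134  0.984]
 [-0.645  0.743 -0.177]
 [-0.755 -0.656 -0.   ]] 12.65 [ 1.31016732 -0.25228736  0.02962653] [ 1.41982177  0.10568954 -5.22347346] 9.245020715997907
[-0.06522994  0.07511513  0.03626675]
```

View pics/g7.png

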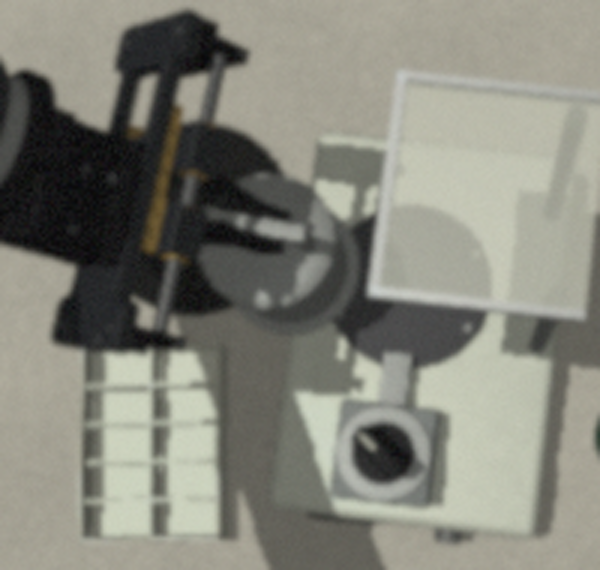

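>>> jog_arm(targets=[[0, 0, 0, -0.8, 0.9, 0.5, 0.6], [0, 0, 0, -1.3, 1.5, 0.7, 0.6], [0, 0, 0, -1.3, 1.5, 0.7, 0.6], [0, 0, 0, -1.3, 1.5, 0.7, 0.6], [0, 0, 0, -1.1, 1.3, 0.6, 0.6], [0, 0, 0, -0.7, 0.8, 0.4, 0.6], [0, 0, 0, 0, 0, 0, 0.6]])

```text
time: 13.58
position: [0.6669, 0.1379, 0.2047]
tool_rot: [-0.428, 1.557, -0.699]
ft_force: [-0.7, -1.5, -4.3]
grip_width: 0.107
```

```bash
python3 - <<'E'
from h import *
p,R,s=pose();print(p,R.as_matrix().round(3),s["time"],s["torque"],s["ft_force"],s["grip_width"]*87)
print(R.inv().apply(np.r_[.667,.140,p[2]]-p))
for n in("top","scene"):
  im,d=get_image(n);np.savez(n+"8.npz",im=im,d=d)
  cv2.imwrite(f"pics/{n}8.png",cv2.resize(im[80:300,90:300,::-1],None,fx=2.7,fy=2.7,interpolation=2))
  P=cloud(n,d).reshape(-1,3);m=(abs(P[:,2]-.168)<.012)&(np.hypot(P[:,0]-p[0],P[:,1]-p[1])<.06)
  Q=P[m];print(n,m.sum(),Q.mean(0),np.linalg.svd(Q-Q.mean(0),full_matrices=False)[2][2])
  T=P[(P[:,2]>.015)&(P[:,2]<.035)&(P[:,1]>.08)&(P[:,1]<.26)&(P[:,0]<.58)&(P[:,0]>.38)]
  if len(T):print(" tray",cv2.minAreaRect(T[:,:2].astype(np.float32)))
E
```

```text
[0.66693095 0.13792609 0.20468753] [[-0.117  0.135  0.984]
 [-0.646  0.742 -0.179]
 [-0.755 -0.656 -0.   ]] 13.575 [ 1.24180746 -0.14047857 -0.05956587] [-0.70462043 -1.52892586 -4.3263252 ] 9.31309748747983
[-0.00134717  0.00154899 -0.00030271]
top 1097 [0.66033166 0.12995877 0.16755764] [-0.00780327 -0.01626045  0.99983734]
 tray ((0.48849815130233765, 0.163868248462677), (0.14973728358745575, 0.11167740076780319), 1.5006111860275269)
scene 831 [0.64992463 0.12895985 0.16770686] [-2.13888570e-02 -7.32332339e-04  9.99770964e-01]
 tray ((0.4846857190132141, 0.16322912275791168), (0.15137280523777008, 0.11050525307655334), 1.2276970148086548)
```

View pics/top8.png

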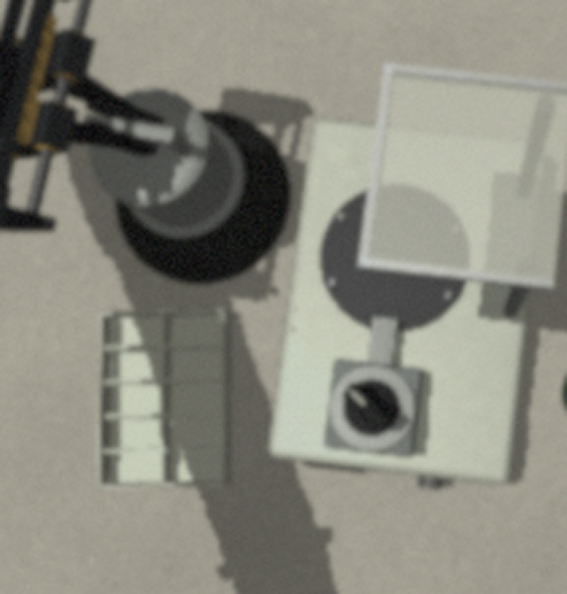

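View pics/scene8.png

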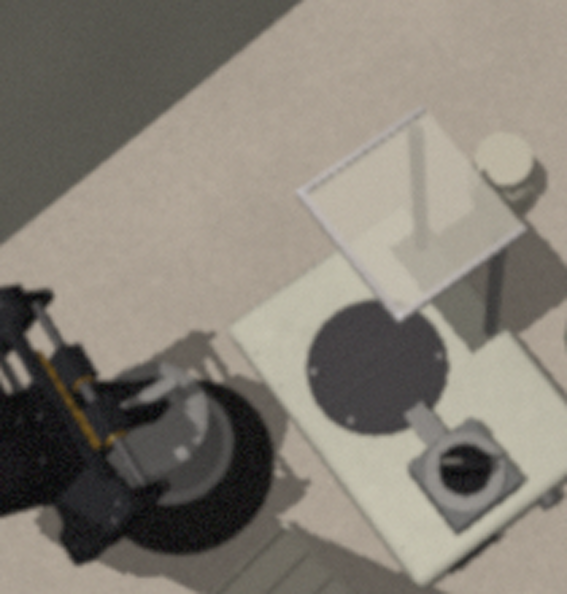

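>>> jog_arm(targets=[[0, 0, 0, 0.4, 0.45, 0, 0.6], [0, 0, 0, 0.8, 0.8, 0, 0.6], [0, 0, 0, 0.9, 0.8, 0, 0.6], [0, 0, 0, 0.9, 0.8, 0, 0.6], [0, 0, 0, 0.8, 0.7, 0, 0.6], [0, 0, 0, 0.4, 0.35, 0, 0.6], [0, 0, 0, 0.2, 0.15, 0, 0.6], [0, 0, 0, 0, 0, 0, 0.6]])

```text
time: 14.68
position: [0.667, 0.139, 0.1456]
tool_rot: [-0.427, 1.557, -0.699]
ft_force: [-0.3, -0.2, -5.1]
grip_width: 0.109
```

```bash
python3 - <<'E'
from h import *
p,R,s=pose();print(p,s["time"],s["torque"],s["ft_force"],s["grip_width"]*87)
E
```

```text
[0.66699788 0.13904225 0.14556464] 14.675 [ 1.38239165 -0.18115335  0.05854446] [-0.29987812 -0.18859338 -5.05608583] 9.513136961077837
```

>>> jog_arm(targets=[[0, 0, 0, 0.09, 0.08, 0, 0.6], [0, 0, 0, 0.09, 0.08, 0, 0.6], [0, 0, 0, 0.09, 0.08, 0, 0.6], [0, 0, 0, 0.09, 0.08, 0, 0.6], [0, 0, 0, 0.06, 0.05, 0, 0.6], [0, 0, 0, 0.05, 0.04, 0, 0.6], [0, 0, 0, 0, 0, 0, 0.6]])

```text
time: 15.55
position: [0.6669, 0.1391, 0.1391]
tool_rot: [-0.427, 1.557, -0.699]
ft_force: [0.2, -0.0, -5.1]
grip_width: 0.112
```

>>> jog_arm(targets=[[0, 0, 0, 0.04, 0.03, 0, 0.6], [0, 0, 0, 0.04, 0.03, 0, 0.6], [0, 0, 0, 0.0, 0.0, 0, 0.6]])

```text
time: 15.92
position: [0.6669, 0.139, 0.1386]
tool_rot: [-0.427, 1.557, -0.7]
ft_force: [-0.4, -0.7, -2.7]
grip_width: 0.108
```

>>> jog_arm(targets=[[0, 0, 0, 0.04, 0.03, 0, 0.6], [0, 0, 0, 0.02, 0.02, 0, 0.6], [0, 0, 0, 0.0, 0.0, 0, 0.6]])

```text
time: 16.3
position: [0.6669, 0.1389, 0.1385]
tool_rot: [-0.427, 1.556, -0.7]
ft_force: [-2.1, 1.3, 4.2]
grip_width: 0.109
```

>>> jog_arm(targets=[[0, 0, 0, -0.03, -0.03, 0, 0.6], [0, 0, 0, 0, 0, 0, 0.6]])

```text
time: 16.55
position: [0.6669, 0.1389, 0.1385]
tool_rot: [-0.427, 1.557, -0.7]
ft_force: [-3.5, 2.2, 5.2]
grip_width: 0.104
```

```bash
python3 - <<'E'
from h import *
p,R,s=pose();print(p,s["time"],s["ft_force"])
for n in("top","scene"):
  im,d=get_image(n);np.savez(n+"9.npz",im=im,d=d)
  if n=="top":cv2.imwrite(f"pics/{n}9.png",cv2.resize(im[80:300,90:300,::-1],None,fx=2.7,fy=2.7,interpolation=2))
  P=cloud(n,d).reshape(-1,3);m=(abs(P[:,2]-.102)<.008)&(np.hypot(P[:,0]-p[0],P[:,1]-p[1])<.06)
  Q=P[m];print(n,m.sum(),Q.mean(0),cv2.minEnclosingCircle(Q[:,:2].astype(np.float32)),np.linalg.svd(Q-Q.mean(0),full_matrices=False)[2][2])
E
```

```text
[0.66691355 0.13889574 0.13851258] 16.55 [-3.52131713  2.23046586  5.19367721]
top 909 [0.661341   0.13170038 0.10164011] ((0.6675241589546204, 0.1382128745317459), 0.04571990296244621) [-0.0035798  -0.01040902  0.99993942]
scene 717 [0.65163717 0.13006145 0.10143016] ((0.6640013456344604, 0.13741394877433777), 0.045875176787376404) [-1.04658792e-02 -3.39018928e-05  9.99945231e-01]
```

View pics/top9.png

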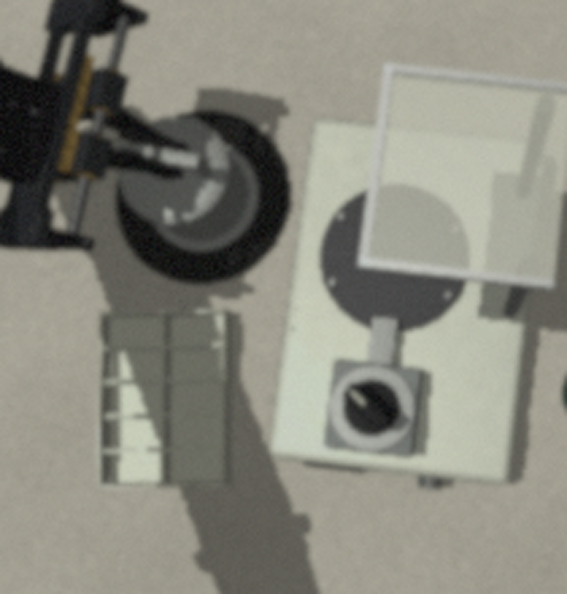

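>>> jog_arm(targets=[[0, 0, 0, 0, 0, 0, 2], [0, 0, 0, 0, 0, 0, 4], [0, 0, 0, 0, 0, 0, 4.5], [0, 0, 0, 0, 0, 0, 4.5], [0, 0, 0, 0, 0, 0, 4.5]])

```text
time: 17.27
position: [0.6669, 0.139, 0.1377]
tool_rot: [-0.427, 1.557, -0.699]
ft_force: [-0.7, -0.3, 0.0]
grip_width: 0.5
```

>>> jog_arm(targets=[[0, 0, 0, -1, 0, 0, 4.5], [0, 0, 0, -3, 0, 0, 4.5], [0, 0, 0, -4, 0, 0, 4.5], [0, 0, 0, -4, 0, 0, 4.5], [0, 0, 0, -4, 0, 0, 4.5], [0, 0, 0, -3, 0, 0, 4.5], [0, 0, 0, 0, 0, 0, 4.5], [0, 0, 0, 0, 0, 0, 4.5]])

```text
time: 18.27
position: [0.6891, 0.2608, 0.2802]
tool_rot: [-0.427, 1.558, -0.7]
ft_force: [-0.4, -0.4, -0.5]
grip_width: 0.512
```

```bash
python3 - <<'E'
from h import *
p,R,s=pose();print(p,s["time"],s["ft_force"])
for n in("top","scene"):
  im,d=get_image(n);np.savez(n+"10.npz",im=im,d=d)
  cv2.imwrite(f"pics/{n}10.png",cv2.resize(im[:,:,::-1],None,fx=1.2,fy=1.2,interpolation=2))
  P=cloud(n,d).reshape(-1,3);m=(abs(P[:,2]-.102)<.006)&(np.hypot(P[:,0]-.667,P[:,1]-.139)<.06)
  Q=P[m];print(n,m.sum(),Q.mean(0),cv2.minEnclosingCircle(Q[:,:2].astype(np.float32)),np.linalg.svd(Q-Q.mean(0),full_matrices=False)[2][2])
  T=P[(P[:,2]>.015)&(P[:,2]<.035)&(P[:,1]>.08)&(P[:,1]<.26)&(P[:,0]<.58)&(P[:,0]>.38)]
  if len(T):print(" tray",cv2.minAreaRect(T[:,:2].astype(np.float32)))
  old=np.load(n+"0.npz")["im"];df=np.abs(im.astype(int)-old).sum(2);
  for nm,c in(("flask",[.5,-.215,.1]),("jar",[.664,-.247,.08])):
    u,v=proj(n,c)[0].astype(int);print(nm,(u,v),df[v-20:v+20,u-20:u+20].mean())
E
```

```text
[0.68911311 0.2608114  0.28022584] 18.275 [-0.39057911 -0.39009239 -0.54072467]
top 1098 [0.66468772 0.13580158 0.10173283] ((0.6678333878517151, 0.13831545412540436), 0.045680876821279526) [-0.00562604 -0.00857902  0.99994737]
 tray ((0.4884105920791626, 0.16393983364105225), (0.14993147552013397, 0.11186797171831131), 1.8251612186431885)
flask (np.int64(320), np.int64(220)) 11.045
jar (np.int64(331), np.int64(145)) 14.2325
scene 1080 [0.65983432 0.13763516 0.10148845] ((0.6640014052391052, 0.13765504956245422), 0.04614761844277382) [-0.0030471   0.00984911  0.99994685]
 tray ((0.4843432307243347, 0.16318030655384064), (0.15075351297855377, 0.1105334460735321), 1.1307988166809082)
flask (np.int64(314), np.int64(187)) 8.5975
jar (np.int64(273), np.int64(136)) 9.2075
```

View pics/top10.png

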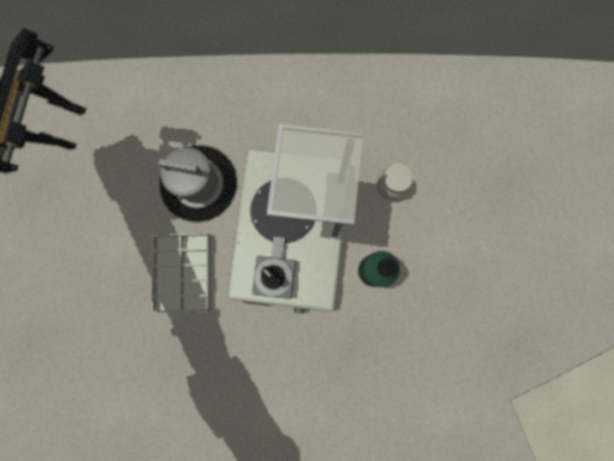

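View pics/scene10.png

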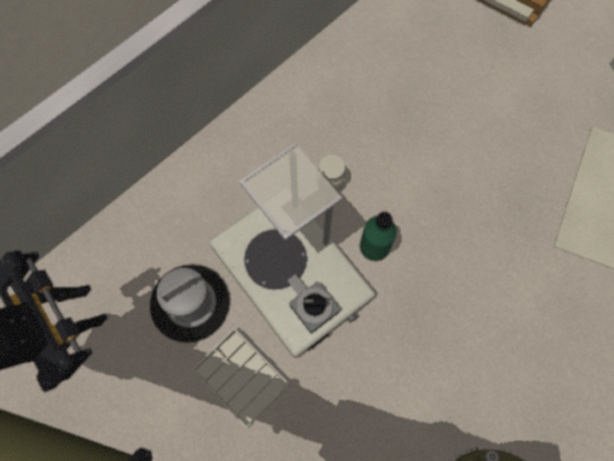

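Both views show the canister upright on the mat, with black rim visible around it (top view about (190,175), mat (197,183)). The tray, flask and jar are where they were, and the gripper is clear.

```bash
python3 -c "
from bench import *
print(close_job())"
```

```text
the job is handed in; nothing more can be done
None
```

The canister is off the shaker and standing upright on the rubber mat. I handed the job in at about 18.4 s of the 51 s allowed.

- **Clamp:** I turned the knob clockwise to about 2.2 rad, measured from the bar's direction in the image. That is past the 1.8 at which the tongue is well clear. It took one grasp, although the task said it would take more. I could not measure the tongue tip directly in the depth image.
- **Lift and carry:** I gripped the handle with the tool tilted about 41° and raised the canister 14 mm. I then took it out along +y and lowered it until the wrist force showed that the mat had taken its weight. I let go only after that.
- **Last checks:** The canister's lid is level to within about 0.6°, and its centre is about 1.5 to 3 mm from the mat's centre. The margin for standing wholly on the mat is 30 mm. The tray had not moved in the depth data. The flask, jar and guard look unchanged in the pictures, and there was no sign of touching the guard.
- **Disagreement:** The two cameras differed by about 3.5 mm in x. I used the top camera, because it matched where the arm met the knob.
- **Small overpress:** When setting the canister down, I pressed it onto the mat with about 10 N before opening the jaws.

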